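Flag the empty findings bins for reorder

TASK

Two of the four findings bins in the rack have run out: with a fingertip, flip the raised brass tag on the front of each empty bin right over its hinge, away from you, so that it lies on the sloping guard in the bin's mouth with its other face (ring and bar) up. Do it gently, without gripping or forcing the tags; leave the tags of the two stocked bins as they are and don't disturb anything lying about on the bench. Finish with both tags lying fully down and your hand clear.

Things in the scene. Friction and masses are not known exactly. Their poses are not given: they have to be found in the camera images.
- rack: plywood rack board that stands fixed on the bench, 200 mm deep (its x), 448 mm wide (its y), 18 mm thick, with low cheeks and a back batten up to 78 mm. Origin: centre of its underside, on the bench; its +x points away from the robot, its yaw is within 0.25 rad of the world's. Four equal bins stand side by side on it, 104 mm apart, in any order
- bin_empty_a: the EMPTY bin (bare floor): grey plastic, fixed, 98 mm wide, 165 mm deep, 55 mm high at the front, 85 mm at the back, on the rack board. Origin: centre of its underside, axes as the rack's. The tag's hinge sits on its front rim; behind it a steel guard slopes down into the bin's mouth at 32 degrees
- tag_empty_a_hinge (a point): middle of the hinge pin of the tag on the EMPTY bin (bare floor): 75 mm in front of the bin's origin, 66 mm above it (84 mm above the bench). Axes as the rack's: x away from the robot, y along the pin, z up. The bin's front face is 16 mm in front of the pin. Hinge lugs 38 mm either side of this point reach 7 mm above the pin
- tag_empty_a_edge (a point): middle of the free edge of the tag on the EMPTY bin (bare floor), 53 mm from the pin; turns with the tag, its -x points from pin to free edge. The tag is a flat brass plate, 66 mm wide along the pin, 2.5 mm thick, about 60 g. At the start it slopes from the pin up and towards the robot, 32 degrees above level (edge 112 mm above the bench), with free air below
- tag_empty_a (a joint): angle of the tag on the EMPTY bin (bare floor): 0 = raised at the front, pointing up towards the robot at 32 degrees (card face up); 1.01 = upright; 3.14 = turned right over, lying on the guard that slopes down into the bin (ring-and-bar face up). Loose hinge, slight friction, no spring: past upright the tag falls over by itself, short of it it falls back
- bin_empty_b: the other EMPTY bin (bare floor): grey plastic, fixed, 98 mm wide, 165 mm deep, 55 mm high at the front, 85 mm at the back, on the rack board. Origin: centre of its underside, axes as the rack's. The tag's hinge sits on its front rim; behind it a steel guard slopes down into the bin's mouth at 32 degrees
- tag_empty_b_hinge (a point): middle of the hinge pin of the tag on the other EMPTY bin (bare floor): 75 mm in front of the bin's origin, 66 mm above it (84 mm above the bench). Axes as the rack's: x away from the robot, y along the pin, z up. The bin's front face is 16 mm in front of the pin. Hinge lugs 38 mm either side of this point reach 7 mm above the pin
- tag_empty_b_edge (a point): middle of the free edge of the tag on the other EMPTY bin (bare floor), 53 mm from the pin; turns with the tag, its -x points from pin to free edge. The tag is a flat brass plate, 66 mm wide along the pin, 2.5 mm thick, about 60 g. At the start it slopes from the pin up and towards the robot, 32 degrees above level (edge 112 mm above the bench), with free air below
- tag_empty_b (a joint): angle of the tag on the other EMPTY bin (bare floor): 0 = raised at the front, pointing up towards the robot at 32 degrees (card face up); 1.01 = upright; 3.14 = turned right over, lying on the guard that slopes down into the bin (ring-and-bar face up). Loose hinge, slight friction, no spring: past upright the tag falls over by itself, short of it it falls back
- bin_rings: the bin that holds a heap of ring blanks: grey plastic, fixed, 98 mm wide, 165 mm deep, 55 mm high at the front, 85 mm at the back, on the rack board. Origin: centre of its underside, axes as the rack's. The tag's hinge sits on its front rim; behind it a steel guard slopes down into the bin's mouth at 32 degrees
- tag_rings_hinge (a point): middle of the hinge pin of the tag on the bin that holds a heap of ring blanks: 75 mm in front of the bin's origin, 66 mm above it (84 mm above the bench). Axes as the rack's: x away from the robot, y along the pin, z up. The bin's front face is 16 mm in front of the pin. Hinge lugs 38 mm either side of this point reach 7 mm above the pin
- tag_rings (a joint): angle of the tag on the bin that holds a heap of ring blanks: 0 = raised at the front, pointing up towards the robot at 32 degrees (card face up); 1.01 = upright; 3.14 = turned right over, lying on the guard that slopes down into the bin (ring-and-bar face up). Loose hinge, slight friction, no spring: past upright the tag falls over by itself, short of it it falls back
- bin_tubes: the bin that holds a bundle of cut tubes: grey plastic, fixed, 98 mm wide, 165 mm deep, 55 mm high at the front, 85 mm at the back, on the rack board. Origin: centre of its underside, axes as the rack's. The tag's hinge sits on its front rim; behind it a steel guard slopes down into the bin's mouth at 32 degrees
- tag_tubes_hinge (a point): middle of the hinge pin of the tag on the bin that holds a bundle of cut tubes: 75 mm in front of the bin's origin, 66 mm above it (84 mm above the bench). Axes as the rack's: x away from the robot, y along the pin, z up. The bin's front face is 16 mm in front of the pin. Hinge lugs 38 mm either side of this point reach 7 mm above the pin
- tag_tubes (a joint): angle of the tag on the bin that holds a bundle of cut tubes: 0 = raised at the front, pointing up towards the robot at 32 degrees (card face up); 1.01 = upright; 3.14 = turned right over, lying on the guard that slopes down into the bin (ring-and-bar face up). Loose hinge, slight friction, no spring: past upright the tag falls over by itself, short of it it falls back
- bench_block: loose square steel bench block, 64 x 64 x 19 mm high, in front of the rack. Origin: centre of its underside, z up. Not part of the job
- flux_jar: loose small round jar, 42 mm across, 46 mm high, standing beside the rack. Origin: centre of its underside, z up. Not part of the job
- ring_clamp: loose wooden ring clamp lying down, 135 mm long, 31 mm wide, 24 mm high, in front of the rack. Origin: centre of its underside, z up. Not part of the job
- scale: loose blue pocket scale, 125 x 75 x 19 mm high, to the right of the rack. Origin: centre of its underside, z up. Not part of the job
- pliers: loose pliers lying down, 142 mm long (jaws along their own +x), 53 mm wide, 13 mm high, in front of the rack. Origin: centre of its underside, z up. Not part of the job
- wax_block: loose green wax block, 70 x 30 x 26 mm high, to the left of the rack. Origin: centre of its underside, z up. Not part of the job
- loupe: loose black folding loupe, 59 x 28 x 18 mm high, beside the rack. Origin: centre of its underside, z up. Not part of the job
- bangle: loose green bangle lying flat, 66 mm across, 8 mm high, to the right of the rack. Origin: centre of its underside, z up. Not part of the job

How it is judged:
By the outcome, as a careful person would: the job done as asked, in the order asked, and still so for the second after the job is handed in, with the robot touching nothing.
It also fails if it takes over 40 s, if anything falls off the work surface, if the arm or the gripper's body presses on something with over 40 N, if the wrist force passes 120 N, or if a joint passes its speed limit or range.

ROBOT

A 6-joint arm with a two-finger parallel gripper is mounted at the origin on the work surface. World frame = base frame: x ahead of the robot, y to its left, z up, the work surface at z = 0. Lengths are in m, angles in rad, forces in N, time in s.
With the tool pointing down it reaches from about 0.35 to 0.925 m from the base axis. Payload 6.4 kg.
Tool frame: the origin (TCP) lies between the finger pads; the fingertips stand 11 mm ahead of it and the grasp point (between the pads) lies 8 mm behind it (env.tips_ahead is the distance from the TCP to the fingertips, in m); y points along the fingers, x is the direction in which the jaws open and shut, and the axes are right-handed (so a half turn about y gives the same grasp; the last joint's range is limited). The gripper opens to 85 mm and grips with 20 to 120 N. Pads are 22 mm wide; open, the fingers measure 114 mm over their backs; the gripper's body (76 mm by 85 mm) begins 54 mm behind the grasp point. The pads swing forward as they close: fully open they stand 13 mm farther back than shut.
Start: joints at [-1.343, 0.245, 1.558, -0, 1.339, -0.174], TCP at [0.254, -0.598, 0.242] pointing down, gripper open.
Joint ranges: [-3.13, 3.13], [-1.02, 2.26], [0.13, 2.54], [-0.95, 4.09], [0.21, 2.88], [-2.74, 2.74]. Speed limits (rad/s): [2.57, 2.57, 3.14, 3.14, 3.14, 3.14].

INTERFACE

Orientations are given as a unit quaternion [x, y, z, w].
In Python, from bench import telemetry, grab_frame, camera_params, env gives the robot as it stands.
- The arm moves only by the shell command python3 -m handwheel 'ROWS'. ROWS is JSON, a list of rows, each a list of 3 entries, a list of its own where there are three numbers: the turn, a rotation vector about the tool's x, y, z in degrees, then the shift along the tool's x, y, z in cm, then the finger opening in cm, from 0 to 8.54. In form: [[[ax, ay, az], [x, y, z], gripper], ...]. A call has exactly 10 rows; each row shifts and turns the commanded pose from where the row before left it, along the tool's axes as they then stand; what a row does not reach is not made up. A row lasts 1/10 s, in which the tool goes at most 50 mm and 8.59 degrees, less where a joint would pass 70% of its speed; a pose out of reach is approached as far as the arm can. A call with a gripper value outside its range is refused whole. The fingers move at their own pace and stop on an object; the grip force is fixed at half the most. Time passes only in rows, so rows that do not move let the fingers close, or fill a call up. It gives the time, the measured TCP pose, the force and the opening at its end, in the units of the state.
- telemetry.get_state(): the state, without advancing time (a new reading comes with each control period).
- grab_frame(name): name is "side" or "top" or "wrist"; returns (picture, depth): 384x512x3 uint8, blue, green, red; 384x512 float32, m along the optical axis (not along the pixel's ray), 0 where there is no reading.
- camera_params(name): a dict with "K" (3x3 intrinsics, pixels), "rvec" (rotation vector, rad) and "tvec" (3), from world to camera coordinates, as OpenCV has them. Camera axes: x right, y down, z forward; pixel columns grow to the right and rows downward; lengths in m; the calibration is good to about 2 mm. A picture is of the moment at which its call begins: read the wrist's pose just before it. camera_params takes no time and is no camera call; for the wrist camera it gives the pose at the moment of the call.
- env.hand_in(): hands the job in, once; it reports no verdict.
The state is a dict: "time_s": time; "joint_positions": joint angles; "qd": joint speeds; "joint_torque": joint torques, N m; "tool_pos": TCP position; "tool_rot": TCP orientation; "ft_force": force on the tool from outside, world axes, zero at the start; "ft_torque": the same for the moment, N m; "grip_width": finger opening in m.
Only numpy, scipy, OpenCV 4.12 (cv2) and the standard library are available. Lean on these libraries where they do the work, as an engineer would, in place of code of your own. Each camera call takes 0.05 s, during which the arm holds its last target.

## Working session

There is one attempt and no reset: what is moved stays moved. The work goes in short steps, Python scripts to look and compute and a shell command to move; the robot and the scene stay as the last step left them, time stands still between calls to the robot, and variables do not carry over. Pictures are saved under pics/ and viewed, and the job is handed in when it is done.

```bash
ls; mkdir -p pics
python3 - <<'E'
from bench import telemetry, grab_frame, camera_params, env
import cv2,numpy as np
s=telemetry.get_state();print(s)
for n in("top","side"):
    p,d=grab_frame(n);cv2.imwrite(f"pics/{n}0.png",p);np.save(f"{n}0.npy",d)
    c=camera_params(n);R=cv2.Rodrigues(np.array(c["rvec"]))[0];print(n,c["K"],-R.T@np.array(c["tvec"]).ravel(),R)
E
```

```text
pics
{'time_s': 0.0, 'joint_positions': array([-1.34312230e+00,  2.45815728e-01,  1.55902206e+00,  1.62420045e-05,
        1.33868742e+00, -1.74095326e-01]), 'qd': array([ 0.00222914, -0.00046423,  0.00235403, -0.00098176,  0.00045994,
       -0.00025055]), 'joint_torque': array([ 1.48324412e-03, -4.29510891e+01, -3.26122999e+01, -1.27660137e-04,
        5.39711706e-03, -4.72499437e-06]), 'tool_pos': array([ 0.25406976, -0.59770542,  0.24117491]), 'tool_rot': array([-0.58923828,  0.39067006, -0.38968593,  0.59018644]), 'ft_force': array([-0.63812617,  0.43756212, -0.24994088]), 'ft_torque': array([-0.02481995,  0.00320906, -0.01628128]), 'grip_width': 0.08537714110804377}
top [[362.29822163   0.         252.9490609 ]
 [  0.         362.29822163 190.11325249]
 [  0.           0.           1.        ]] [ 0.44128185 -0.01358644  1.19592456] [[-0.0288682  -0.9995749  -0.0040811 ]
 [-0.99639443  0.02910172 -0.07969464]
 [ 0.07977953  0.00176575 -0.99681097]]
side [[408.47720793   0.         253.23655871]
 [  0.         408.47720793 193.36726508]
 [  0.           0.           1.        ]] [ 0.47787635 -1.233069    0.94775724] [[ 0.99832536 -0.05612738 -0.01400691]
 [-0.0433876  -0.56633314 -0.82303359]
 [ 0.03826214  0.82226303 -0.56781996]]
```

View pics/top0.png

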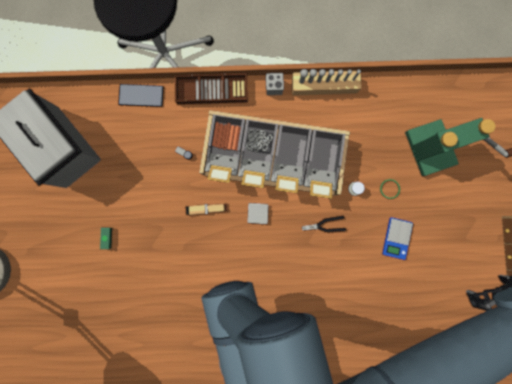

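View pics/side0.png

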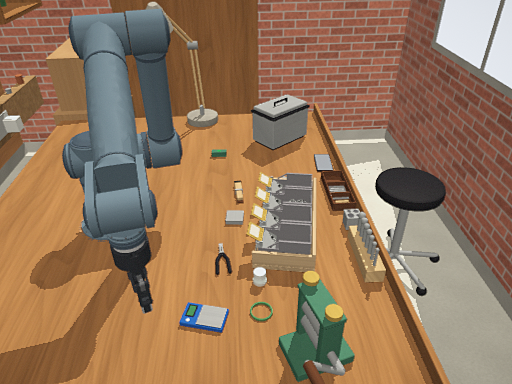

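Run:
```python
import cv2,numpy as np
p=cv2.imread("pics/top0.png")[100:240,170:370];cv2.imwrite("pics/topz.png",cv2.resize(p,None,fx=4,fy=4,interpolation=cv2.INTER_CUBIC))
p=cv2.imread("pics/side0.png")[160:280,220:340];cv2.imwrite("pics/sidez.png",cv2.resize(p,None,fx=5,fy=5,interpolation=cv2.INTER_CUBIC))
```

```text
(no output)
```

View pics/topz.png

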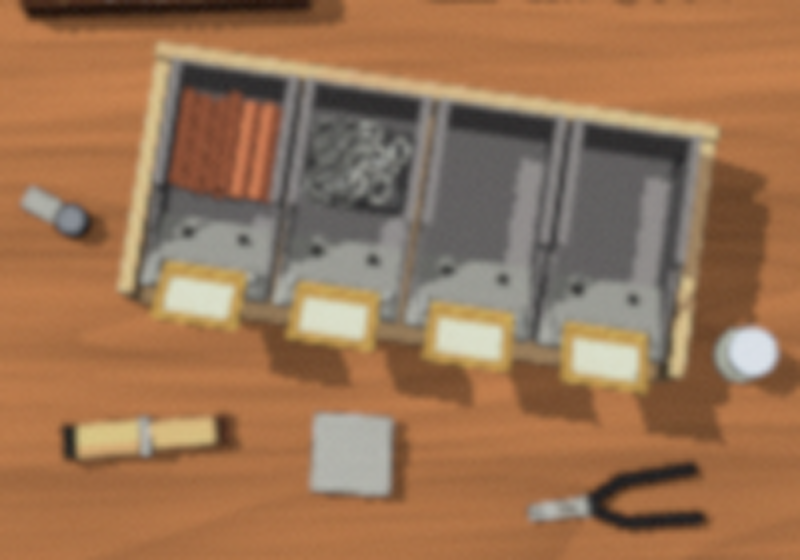

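View pics/sidez.png

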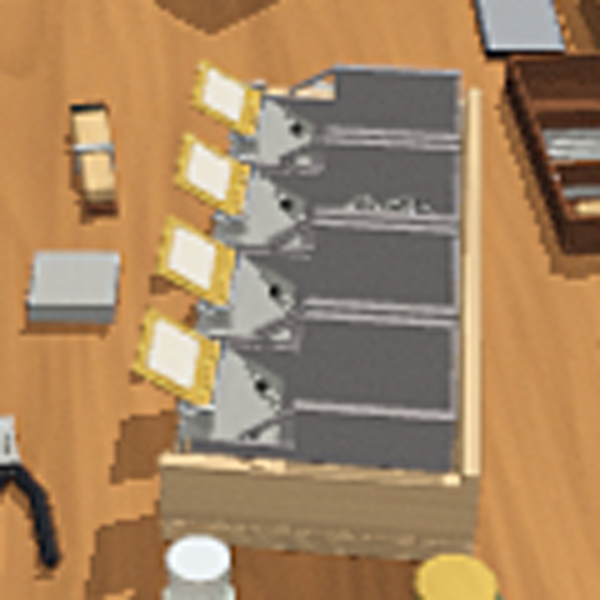

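```bash
cat > h.py <<'E'
import cv2,numpy as np
from bench import camera_params
def ray(n,uv):
    c=camera_params(n);R=cv2.Rodrigues(np.array(c["rvec"]))[0];t=np.array(c["tvec"]).ravel()
    d=np.linalg.inv(c["K"])@[uv[0],uv[1],1];return -R.T@t,R.T@d
def plane(n,uv,z):
    o,d=ray(n,uv);return o+d*(z-o[2])/d[2]
def tri(a,b):
    A=[];B=[]
    for o,d in(a,b):
        d=d/np.linalg.norm(d);P=np.eye(3)-np.outer(d,d);A.append(P);B.append(P@o)
    return np.linalg.lstsq(np.vstack(A),np.hstack(B),rcond=None)[0]
def tags(n,img,roi):
    x0,y0,x1,y1=roi;p=cv2.cvtColor(img,cv2.COLOR_BGR2HSV)[y0:y1,x0:x1]
    m=cv2.inRange(p,(20,130,120),(32,255,255))
    m=cv2.morphologyEx(m,cv2.MORPH_CLOSE,np.ones((3,3)))
    cs,_=cv2.findContours(m,cv2.RETR_EXTERNAL,cv2.CHAIN_APPROX_NONE)
    out=[]
    for c in cs:
        c=cv2.convexHull(c)
        if cv2.contourArea(c)>40:
            M=cv2.moments(c);out.append((M["m10"]/M["m00"]+x0,M["m01"]/M["m00"]+y0,cv2.contourArea(c),cv2.boxPoints(cv2.minAreaRect(c))+[x0,y0]))
    return out
E
python3 - <<'E'
from h import *
t=sorted(tags("top",cv2.imread("pics/top0.png"),(195,150,350,205)))
s=sorted(tags("side",cv2.imread("pics/side0.png"),(240,168,275,245)),key=lambda a:a[1])
for a in t:print("top",np.round(a[:3],1),plane("top",a[:2],.098).round(4), [plane("top",q,.098)[:2].round(3).tolist() for q in a[3]])
for a in s:print("side",np.round(a[:3],1),plane("side",a[:2],.098).round(4))
if len(s)==len(t):
  P=np.array([tri(ray("top",a[:2]),ray("side",b[:2])) for a,b in zip(t,s)]);print(P.round(4));
  v=np.diff(P,axis=0);print(v,np.linalg.norm(v,axis=1),np.arctan2(v[:,0],-v[:,1]))
  d=np.load("top0.npy")
  for a in t:print(d[int(a[1]),int(a[0])])
E
```

```text
top [220.9 168.3  42. ] [0.5989 0.0845 0.098 ] [[0.601, 0.112], [0.608, 0.111], [0.597, 0.055], [0.59, 0.057]]
top [255.4 174.7  79. ] [ 0.5761 -0.0205  0.098 ] [[0.583, 0.013], [0.599, 0.007], [0.575, -0.05], [0.559, -0.043]]
top [287.6 178.5  42.5] [ 0.5617 -0.1181  0.098 ] [[0.564, -0.089], [0.571, -0.09], [0.56, -0.148], [0.553, -0.146]]
side [264.8 179.2 111. ] [0.585  0.0898 0.098 ]
side [261.8 194.7 137. ] [ 0.5659 -0.0132  0.098 ]
side [258.4 211.8 163.5] [ 0.5468 -0.1151  0.098 ]
side [254.8 231.1 197.5] [ 0.5283 -0.2175  0.098 ]
```

```bash
sed -i 's/    m=cv2.morph.*/    m=m|cv2.inRange(p,(15,5,205),(60,255,255));m=cv2.morphologyEx(m,cv2.MORPH_CLOSE,np.ones((3,3)))/; s/(20,130,120),(32/(18,110,120),(32/' h.py
python3 - <<'E'
from h import *
p=cv2.cvtColor(cv2.imread("pics/top0.png"),cv2.COLOR_BGR2HSV)
print(p[180:196,320].tolist())
t=sorted(tags("top",cv2.imread("pics/top0.png"),(195,160,339,205)))
s=sorted(tags("side",cv2.imread("pics/side0.png"),(240,168,275,245)),key=lambda a:a[1])
for a in t:print("top",np.round(a[:3],1),plane("top",a[:2],.098).round(4), [plane("top",q,.098)[:2].round(3).tolist() for q in a[3]])
for a in s:print("side",np.round(a[:3],1),plane("side",a[:2],.098).round(4))
if len(s)==len(t):
  P=np.array([tri(ray("top",a[:2]),ray("side",b[:2])) for a,b in zip(t,s)]);print(P.round(4));
  v=np.diff(P,axis=0);print(v,np.linalg.norm(v,axis=1),np.arctan2(v[:,0],-v[:,1]))
E
```

```text
[[24, 26, 157], [20, 76, 175], [20, 128, 192], [20, 145, 192], [19, 127, 195], [21, 72, 205], [31, 31, 214], [36, 23, 222], [38, 23, 223], [36, 22, 222], [34, 24, 221], [34, 24, 220], [33, 28, 218], [25, 44, 210], [20, 87, 199], [20, 133, 194]]
top [219.3 173.6 292. ] [0.5827 0.0896 0.098 ] [[0.568, 0.127], [0.611, 0.12], [0.599, 0.052], [0.556, 0.059]]
top [253.1 178.9 300.5] [ 0.5633 -0.0132  0.098 ] [[0.548, 0.024], [0.592, 0.017], [0.58, -0.051], [0.536, -0.043]]
top [286.9 184.  300. ] [ 0.5447 -0.1156  0.098 ] [[0.529, -0.078], [0.572, -0.086], [0.561, -0.154], [0.517, -0.146]]
top [320.8 189.1 303.5] [ 0.5261 -0.2179  0.098 ] [[0.51, -0.181], [0.554, -0.188], [0.543, -0.257], [0.499, -0.249]]
side [248.4 174.   87.5] [0.5235 0.1329 0.098 ]
side [265.7 178.3 164. ] [0.589  0.0963 0.098 ]
side [241.6 191.7  87. ] [0.493  0.0113 0.098 ]
side [261.8 194.4 150. ] [ 0.566  -0.0115  0.098 ]
side [254.2 223.1 690. ] [ 0.5286 -0.1758  0.098 ]
```

```bash
cat >> h.py <<'E'
from scipy.spatial.transform import Rotation as Ro
from bench import telemetry
ya=-0.181; X=np.array([np.cos(ya),np.sin(ya),0]);Y=np.array([-np.sin(ya),np.cos(ya),0])
H={"A":np.array([.5676,-.1195,.084]),"B":np.array([.549,-.2217,.084])}
def rel(k):
    """tip in rack axes relative to hinge"""
    s=telemetry.get_state();R=Ro.from_quat(s["tool_rot"]).as_matrix();tip=s["tool_pos"]+.011*R[:,1]
    d=tip-H[k];return s,R,tip,np.array([d@X,d@Y,d[2]])
E
python3 - <<'E'
from h import *
s,R,tip,d=rel("B");print(R.round(3),tip,d)
# target: tool y down, tool z along +-X
for sg in(1,-1):
    z=sg*X;y=np.array([0,0,-1.]);x=np.cross(y,z);T=np.c_[x,y,z];print(np.degrees(Ro.from_matrix(R.T@T).as_rotvec()))
    tp=H["B"]-.075*X+[0,0,.10];print(R.T@(tp-tip)*100)
E
```

```text
[[ 0.391 -0.     0.92 ]
 [-0.92   0.002  0.391]
 [-0.002 -1.     0.   ]] [ 0.25406799 -0.59773781  0.23027766] [-0.22242223 -0.42298661  0.14627766]
[ 1.24972886e-02  3.33903323e+01 -1.03063549e-01]
[-27.1954377    4.68645092  35.58611274]
[-1.35723748e-01 -1.46609609e+02 -1.64576017e-02]
[-27.1954377    4.68645092  35.58611274]
```

```bash
python3 -m handwheel '[[[0,0,0],[-2.7,0,3.6],0],[[0,0,0],[-2.7,0,3.6],0],[[0,0,0],[-2.7,0,3.6],0],[[0,0,0],[-2.7,0,3.6],0],[[0,0,0],[-2.7,0,3.6],0],[[0,0,0],[-2.7,0,3.6],0],[[0,0,0],[-2.7,0,3.6],0],[[0,0,0],[-2.7,0,3.5],0],[[0,0,0],[-2.8,0,3.5],0],[[0,0,0],[-2.8,0,3.5],0]]'
python3 -m handwheel '[[[0,4,0],[0,0.5,0],0],[[0,4,0],[0,0.5,0],0],[[0,4,0],[0,0.5,0],0],[[0,4,0],[0,0.5,0],0],[[0,4,0],[0,0.5,0],0],[[0,4,0],[0,0.5,0],0],[[0,4,0],[0,0.5,0],0],[[0,4,0],[0,0.5,0],0],[[0,1.4,0],[0,0.5,0],0],[[0,0,0],[0,0.2,0],0]]'
python3 - <<'E'
from h import *
from bench import grab_frame
for n in("wrist","side"):
    p,d=grab_frame(n);cv2.imwrite(f"pics/{n}1.png",p if n=="wrist" else cv2.resize(p[60:300,80:340],None,fx=3,fy=3)[:600,:780])
s,R,tip,d=rel("B");print(R.round(3),tip,d,s["joint_positions"].round(3),s["ft_force"],s["grip_width"],s["time_s"])
E
```

```text
time_s: 1.1
tool_pos: [0.4768, -0.2064, 0.242]
tool_rot: [-0.59, 0.39, -0.39, 0.59]
ft_force: [0.4, 0.3, -1.4]
grip_width: -0.0003
time_s: 2.1
tool_pos: [0.476, -0.208, 0.1944]
tool_rot: [-0.453, 0.544, -0.543, 0.453]
ft_force: [-0.7, 0.7, -0.1]
grip_width: 0.0002
[[-0.179 -0.001  0.984]
 [-0.984  0.001 -0.179]
 [-0.    -1.    -0.001]] [ 0.4761384  -0.2080699   0.18376207] [-0.07412494  0.00029139  0.09976207] [-0.63  -0.012  1.929  0.     1.226  1.12 ] [ 1.07081224 -0.59678439  0.05451729] -4.616160011038338e-05 2.2
```

View pics/wrist1.png

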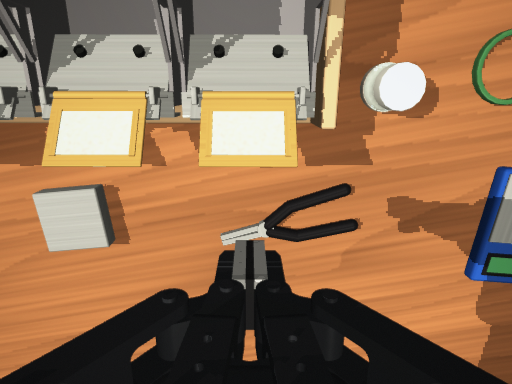

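View pics/side1.png

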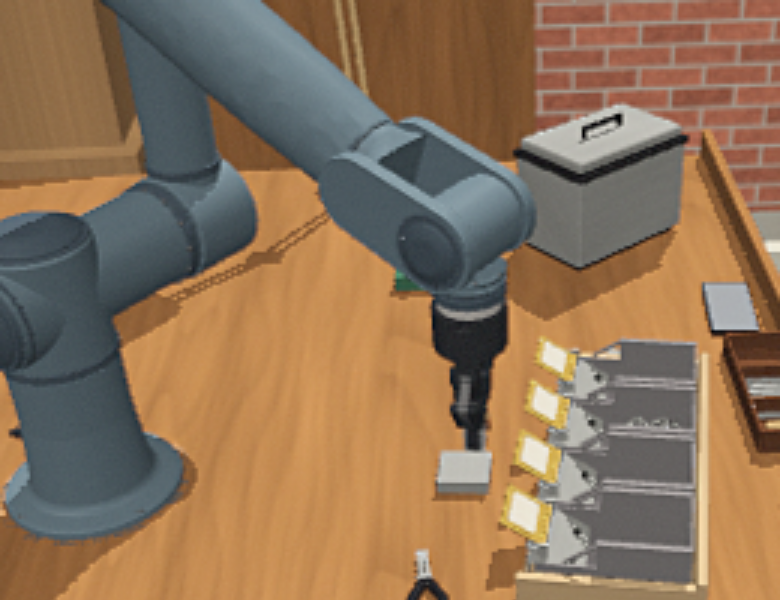

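```bash
python3 -m handwheel '[[[7,0,0],[0,0,0],0],[[7,0,0],[0,0,0],0],[[7,0,0],[0,0,0],0],[[7,0,0],[0,0,0],0],[[7,0,0],[0,0,0],0],[[0,0,0],[0,1.6,-1.2],0],[[0,0,0],[0,1.6,-1.2],0],[[0,0,0],[0,1.6,-1.2],0],[[0,0,0],[0,1.6,-1.2],0],[[0,0,0],[0,1.4,-1.1],0]]'
python3 - <<'E'
from h import *
from bench import grab_frame
for n in("wrist","side"):
    p,d=grab_frame(n);cv2.imwrite(f"pics/{n}2.png",p if n=="wrist" else cv2.resize(p[130:290,150:350],None,fx=4,fy=4)[:600,:800])
s,R,tip,d=rel("B");print(R.round(3),tip,d,s["joint_positions"].round(3),s["ft_force"],s["time_s"])
E
```

```text
time_s: 3.2
tool_pos: [0.4729, -0.2077, 0.0971]
tool_rot: [0.296, -0.354, 0.681, -0.568]
ft_force: [0.1, -0.8, 0.0]
grip_width: 0.0003
[[-0.18   0.561  0.808]
 [-0.984 -0.1   -0.149]
 [-0.003 -0.822  0.57 ]] [ 0.47778606 -0.20750234  0.08611183] [-0.07260637  0.00114627  0.00211183] [-0.797 -0.119  2.336  0.722  0.526  0.393] [ 0.69867685  0.42737177 -0.11217483] 3.3
```

View pics/wrist2.png

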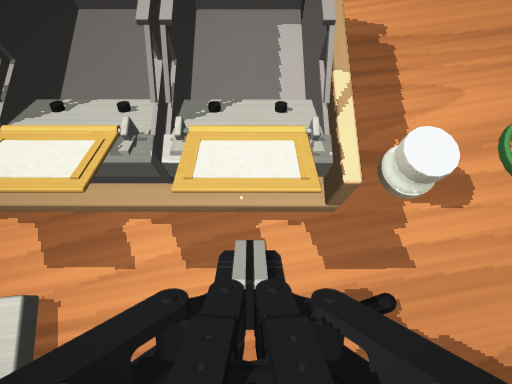

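View pics/side2.png

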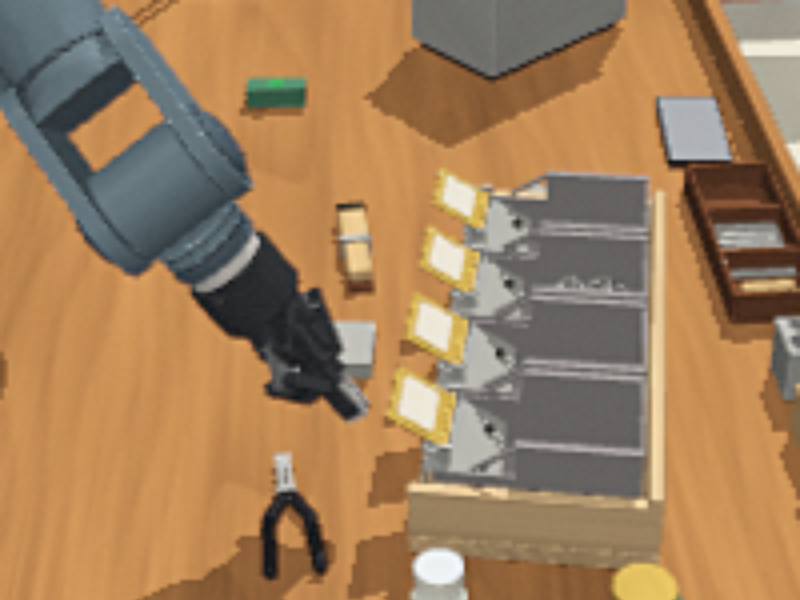

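```bash
python3 -m handwheel '[[[0,0,0],[0,0.7,0.8],0],[[0,0,0],[0,0.7,0.8],0],[[0,0,0],[0,0.5,0.6],0],[[0,0,0],[0,0,0.4],0],[[0,0,0],[0,-0.2,0.5],0],[[0,0,0],[0,-0.2,0.6],0],[[0,0,0],[0,-0.2,0.6],0],[[0,0,0],[0,-0.1,0.6],0],[[0,0,0],[0,-0.1,0.6],0],[[0,0,0],[0,-0.1,0.6],0]]'
python3 - <<'E'
from h import *
from bench import grab_frame
for n in("wrist","side"):
    p,d=grab_frame(n);cv2.imwrite(f"pics/{n}3.png",p if n=="wrist" else cv2.resize(p[130:290,150:350],None,fx=4,fy=4)[:600,:800])
s,R,tip,d=rel("B");print(d,s["joint_positions"].round(3),s["ft_force"],s["time_s"])
E
```

```text
time_s: 4.3
tool_pos: [0.528, -0.2178, 0.1248]
tool_rot: [0.296, -0.355, 0.681, -0.568]
ft_force: [-0.4, -0.1, 0.2]
grip_width: 0.0
[-0.01436223 -0.00027093  0.03255099] [-0.719 -0.041  2.195  0.621  0.53   0.563] [ 0.25397904 -0.34306488  0.14940784] 4.4
```

View pics/wrist3.png

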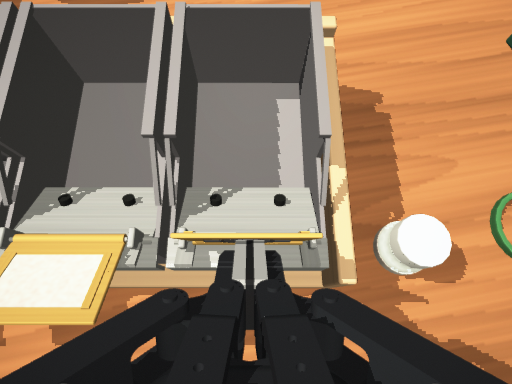

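View pics/side3.png

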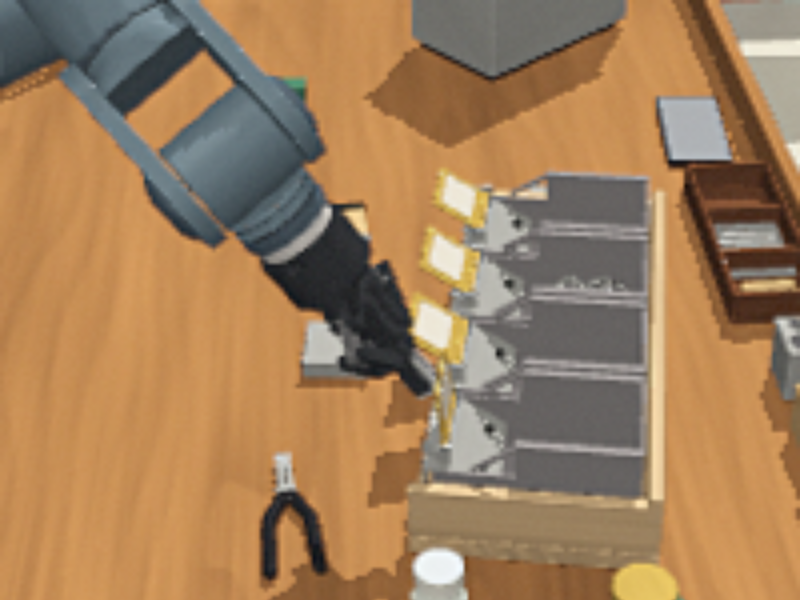

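```bash
python3 -m handwheel '[[[0,0,0],[0,0.2,0.4],0],[[0,0,0],[0,0.2,0.4],0],[[0,0,0],[0,0.2,0.4],0],[[0,0,0],[0,0.2,0.4],0],[[0,0,0],[0,0.2,0.4],0],[[0,0,0],[0,0,0],0],[[0,0,0],[0,-1,0],0],[[0,0,0],[0,-2,0],0],[[0,0,0],[0,-3,0],0],[[0,0,0],[0,-2,0],0]]'
python3 - <<'E'
from h import *
from bench import grab_frame
for n in("wrist","side"):
    p,d=grab_frame(n);cv2.imwrite(f"pics/{n}4.png",p if n=="wrist" else cv2.resize(p[130:290,150:350],None,fx=4,fy=4)[:600,:800])
for k in "AB":
  s,R,tip,d=rel(k);print(d,s["joint_positions"].round(3),s["ft_force"],s["time_s"])
E
```

```text
time_s: 5.4
tool_pos: [0.5035, -0.2133, 0.1948]
tool_rot: [0.296, -0.354, 0.682, -0.568]
ft_force: [0.0, -0.4, 0.5]
grip_width: -0.0005
[-0.03879042 -0.10457427  0.10337675] [-0.751 -0.24   2.219  0.508  0.689  0.683] [ 0.41829454 -0.156648   -0.74631717] 5.5
[-0.03889163 -0.00069554  0.10337675] [-0.751 -0.24   2.219  0.508  0.689  0.683] [ 0.41829454 -0.156648   -0.74631717] 5.5
```

View pics/wrist4.png

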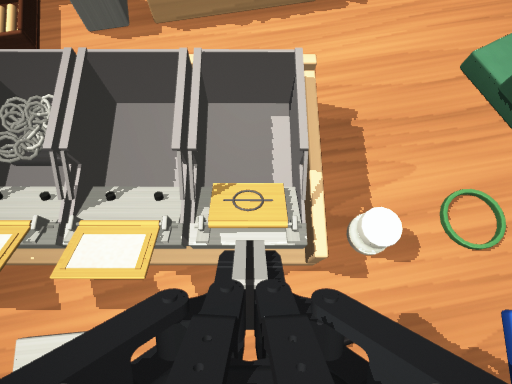

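View pics/side4.png

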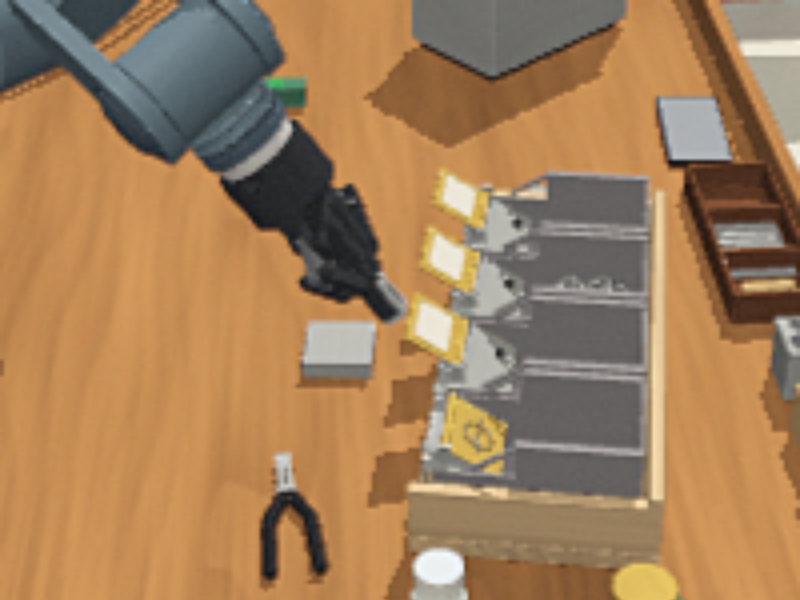

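```bash
python3 -m handwheel '[[[0,0,0],[0,-1,-1.4],0],[[0,0,0],[0,-1,-1.4],0],[[0,0,0],[-2.6,0,0],0],[[0,0,0],[-2.6,0,0],0],[[0,0,0],[-2.6,0,0],0],[[0,0,0],[-2.6,0,0],0],[[0,0,0],[0,2,-1.4],0],[[0,0,0],[0,2,-1.4],0],[[0,0,0],[0,2,-1.4],0],[[0,0,0],[0,2,-1.4],0]]'
python3 - <<'E'
from h import *
from bench import grab_frame
for n in("wrist","side"):
    p,d=grab_frame(n);cv2.imwrite(f"pics/{n}5.png",p if n=="wrist" else cv2.resize(p[130:290,150:350],None,fx=4,fy=4)[:600,:800])
s,R,tip,d=rel("A");print(R.round(3),d,s["joint_positions"].round(3),s["ft_force"],s["time_s"])
E
```

```text
time_s: 6.5
tool_pos: [0.4888, -0.1045, 0.0943]
tool_rot: [0.296, -0.355, 0.681, -0.568]
ft_force: [0.4, 1.2, 0.5]
grip_width: 0.0
[[-0.18   0.558  0.81 ]
 [-0.984 -0.099 -0.15 ]
 [-0.003 -0.824  0.566]] [-0.0765471   0.00150486 -0.00190623] [-0.54  -0.174  2.391  0.536  0.406  0.773] [-0.56567911  1.0065939  -0.4218663 ] 6.6
```

View pics/wrist5.png

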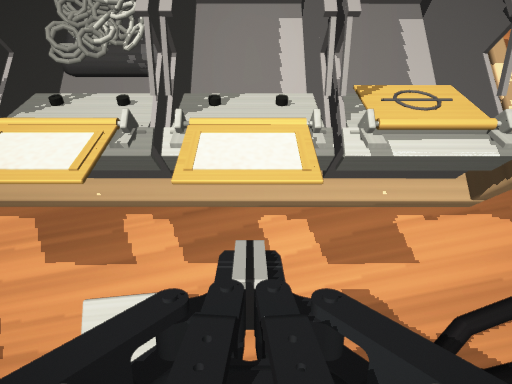

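View pics/side5.png

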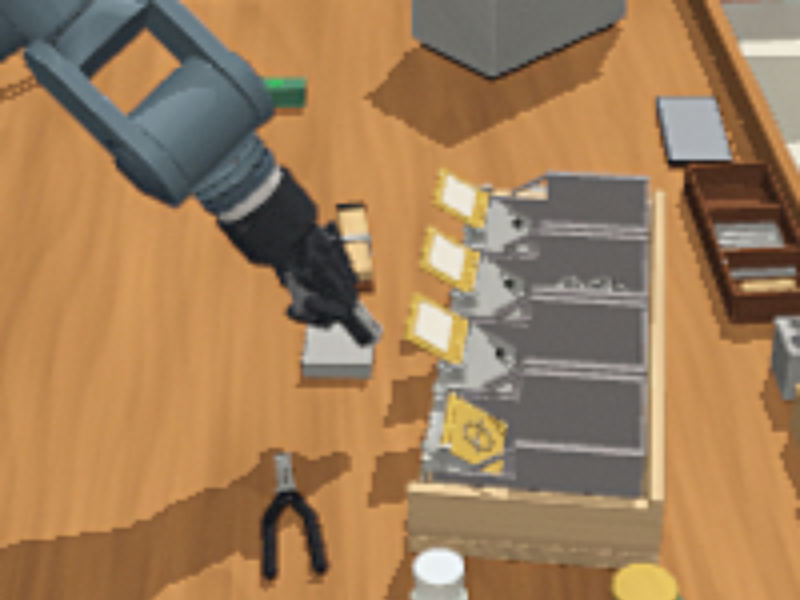

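```bash
python3 -m handwheel '[[[0,0,0],[0,0.6,1.0],0],[[0,0,0],[0,0.6,1.0],0],[[0,0,0],[0,0.6,0.7],0],[[0,0,0],[0,0,0.4],0],[[0,0,0],[0,-0.2,0.5],0],[[0,0,0],[0,-0.2,0.6],0],[[0,0,0],[0,-0.2,0.6],0],[[0,0,0],[0,-0.1,0.6],0],[[0,0,0],[0,-0.1,0.6],0],[[0,0,0],[0,-0.1,0.6],0]]'
python3 - <<'E'
from h import *
from bench import grab_frame
p,d=grab_frame("wrist");cv2.imwrite("pics/wrist6.png",p)
s,R,tip,d=rel("A");print(d,s["joint_positions"].round(3),s["ft_force"],s["time_s"])
E
```

```text
time_s: 7.6
tool_pos: [0.5478, -0.1157, 0.1268]
tool_rot: [0.296, -0.355, 0.681, -0.568]
ft_force: [0.1, 0.5, -0.0]
grip_width: 0.0003
[-1.27385014e-02 -8.95438002e-05  3.49473976e-02] [-0.488 -0.085  2.231  0.42   0.439  0.933] [-0.25946795  0.07571432  0.645162  ] 7.65
```

View pics/wrist6.png

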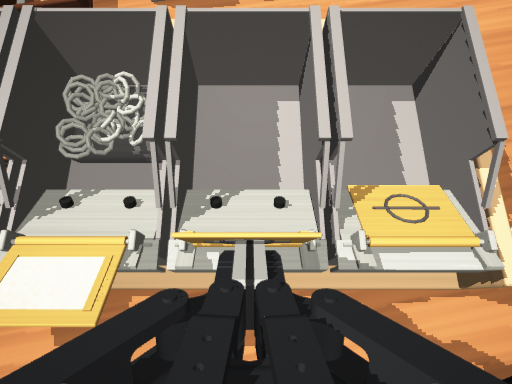

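Tag A is near upright; same finish, then withdraw well clear.

```bash
python3 -m handwheel '[[[0,0,0],[0,0.2,0.4],0],[[0,0,0],[0,0.2,0.4],0],[[0,0,0],[0,0.2,0.4],0],[[0,0,0],[0,0.2,0.4],0],[[0,0,0],[0,0.2,0.4],0],[[0,0,0],[0,0,0],0],[[0,0,0],[0,-1,0],0],[[0,0,0],[0,-2,0],0],[[0,0,0],[0,-3,0],0],[[0,0,0],[0,-2,0],0]]'
python3 -m handwheel '[[[0,0,0],[0,-2,0],0],[[0,0,0],[0,-2,0],0],[[0,0,0],[0,-2,0],0],[[0,0,0],[0,-2,0],0],[[0,0,0],[0,-1,0],0],[[0,0,0],[0,0,0],0],[[0,0,0],[0,0,0],0],[[0,0,0],[0,0,0],0],[[0,0,0],[0,0,0],0],[[0,0,0],[0,0,0],0]]'
python3 - <<'E'
from h import *
from bench import grab_frame
for n in("wrist","side","top"):
    p,d=grab_frame(n);cv2.imwrite(f"pics/{n}7.png",p if n!="side" else cv2.resize(p[130:290,150:350],None,fx=4,fy=4)[:600,:800])
s,R,tip,d=rel("A");print(d,s["joint_positions"].round(3),s["ft_force"],s["time_s"])
E
```

```text
time_s: 8.65
tool_pos: [0.5236, -0.1112, 0.1962]
tool_rot: [0.296, -0.354, 0.682, -0.568]
ft_force: [0.8, -0.5, -0.2]
grip_width: -0.0
time_s: 9.65
tool_pos: [0.4732, -0.1019, 0.268]
tool_rot: [0.296, -0.355, 0.681, -0.568]
ft_force: [0.2, -0.3, -0.3]
grip_width: -0.0001
[-0.08962096  0.0002807   0.17551252] [-0.557 -0.562  2.302  0.286  0.846  1.065] [ 0.25709758 -0.0765698  -0.23386494] 9.8
```

View pics/wrist7.png

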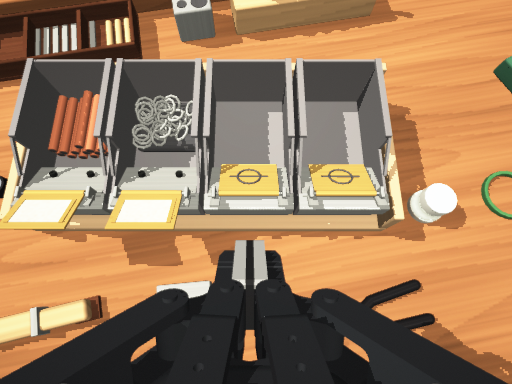

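View pics/side7.png

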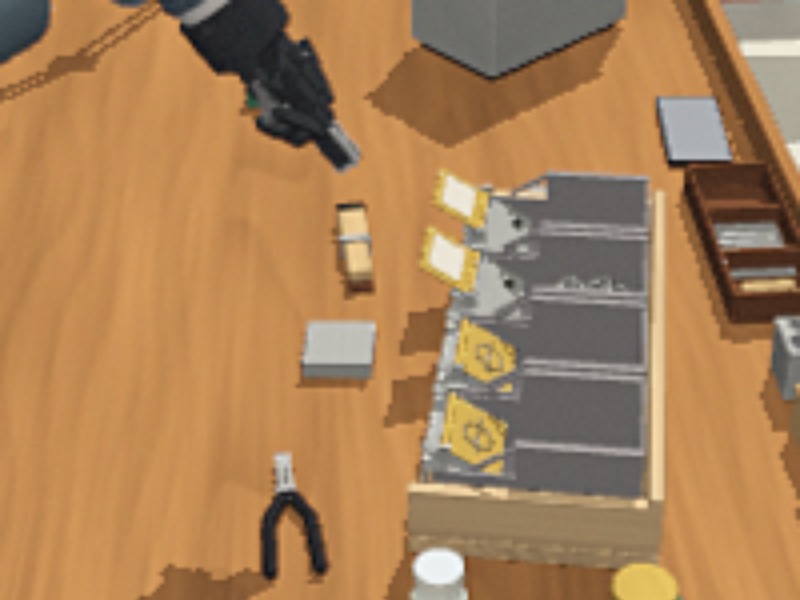

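View pics/top7.png

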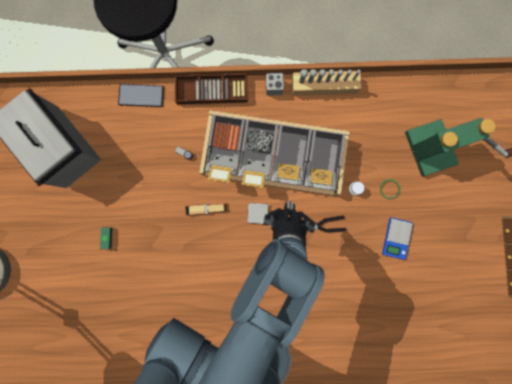

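Wrist and top views show both empty bins' tags lying flat with ring and bar up. The stocked bins' tags are still raised, the loose items are in place and the hand is clear.

```bash
python3 -c "
from bench import env
print(env.hand_in())"
```

```text
the job is handed in; nothing more can be done
None
```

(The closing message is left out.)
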